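Hang up the ear defenders, then hold the model plate out to the pointer

TASK

The ear defenders have been left standing on the fixture plate: hang them astride the rail and let go of them. Then slide the plate (do not lift it off) straight out over the blue catch tray until its yellow-edged outer end is level with the tip of the red pointer; out there the plate would tip off its stand, so keep hold of it and finish still holding it, flat on the stand at the pointer. Leave the bottle, jar, beaker and brush alone.

Things in the scene. Friction and masses are not known exactly. Their poses are not given: they have to be found in the camera images.
- stand: White fixed block 240 x 200 x 60 mm high, the plate lies on its top; origin at the centre of its underside on the bench, z up. Its x axis is the outward direction; its outer edge is at x = +120 mm. A blue open catch tray, 170 mm long, 180 wide, 20 high, adjoins that edge on the bench.
- plate: Loose black plate 260 (x) x 170 (y) x 10 mm, 0.5-0.75 kg, origin at centre of underside, x outward (within 0.03 rad of the stand's x at first). Fixed on it: yellow plaster dental model at x +45 to +118 mm, 30 mm high, and a red grip at the tail. Centre of mass 15-25 mm outward of the origin: at the pointer it is past the stand's edge, the plate tips if let go; 5 N down on the grip keeps it flat.
- plate_nose (a point): Middle of the plate's outer end face (yellow line along its top edge), 130 mm outward of the plate's origin, at mid thickness. It starts 20 to 40 mm beyond the stand's edge.
- plate_grip (a point): Grasp point on the red grip block on the plate's tail: 40 mm along plate x, 26 mm along plate y, 38 mm high above the plate's top. The point is on the block's vertical axis, 24 mm above the plate's top (14 mm below the block's top), 100 mm inward of the plate's origin. Pinch across plate y from above.
- ear_defenders: Rigid ear defenders, 0.22 kg, an arch standing on two green cups on the plate. Origin midway between the cups at their underside, z up. Arch spans y (across the plate): cups 60 (x) x 30 (y) x 80 mm high, inner faces y = +-45, outer +-75 mm. Orange headband 24 mm wide (x), underside flat at z = 123 mm for y = +-26, sloping down beyond; grey cushion on it 30 (x) x 50 (y), z = 127 to 152 mm.
- cushion_top (a point): Centre of the top of the grey headband cushion, 152 mm above the ear defenders' origin. Pinch the cushion across ear-defender x (30 mm), fingertips no lower than the headband so that they clear the rail.
- rail: Fixed steel rail on two end posts: bar of 12 mm diameter, 220 mm long along its own y, axis 160 mm above the bench. Origin on the bench below the middle of the bar. The ear defenders hang on it with the bar between the cups, along ear-defender x.
- rail_mid (a point): Middle of the rail's bar, on its axis, 160 mm above the bench.
- pointer: Fixed pointer post on the bench beside the catch tray. Origin on the bench straight below the pointer's tip; its x axis is the stand's outward direction. The post (12 mm thick, 95 mm high) stands 45 mm to +y of the tip. The plate is out far enough when plate_nose is at x = 0 in this frame.
- pointer_tip (a point): Tip of the red pointer, 86 mm above the bench, beside the plate's path, 10 to 30 mm clear of its side edge. It lies 135 to 165 mm beyond the stand's edge.
- bottle: Bystander: small amber bottle, 48 mm diameter, 110 mm high, origin at the centre of its underside.
- jar: Bystander: white jar with blue cap, 60 mm diameter, 80 mm high, origin at the centre of its underside.
- beaker: Bystander: open steel beaker, 70 mm diameter, 80 mm high, origin at the centre of its underside.
- brush: Bystander: brush lying on the bench.

How it is judged (in metres and radians):
On the way, in this order (a step that is already met when the one before it is completed fails the run):
1. the ear defenders hang astride the rail, released (z of rail_mid in the frame of ear_defenders between 0.095 and 0.135 m and y of rail_mid in the frame of ear_defenders between -0.05 and 0.05 m and x of rail_mid in the frame of ear_defenders between -0.1 and 0.1 m and contact force between ear_defenders and rail above 0.5 N and contact force between ear_defenders and the fingers below 0.1 N and height (world z) of ear_defenders above 0.015 m and angle between ear_defenders's own z axis and vertical below 0.5 rad), for 0.3 s.
2. the plate's outer end is level with the pointer tip, held flat on the stand (x of plate_nose in the frame of pointer between -0.009 and 0.009 m and y of plate_nose in the frame of stand between -0.03 and 0.03 m and angle between plate's own z axis and vertical below 0.05 rad and angle between the x axis of plate and the x axis of stand, either way round below 0.12 rad and contact force between plate and stand above 1 N and contact force between plate and the fingers above 0.5 N), for 0.2 s.
At the end, for the whole second after the job is handed in: Ear defenders at rest on the rail, bar between the cups, clear of bench and fingers. Plate end level with the pointer within 9 mm, within 30 mm of the stand's middle line, straight within 0.12 rad, flat within 0.05 rad, still, resting on the stand (over 1 N), held by the fingers (over 0.5 N) (all of step 1 and all of step 2 and linear speed of plate below 0.02 m/s and angular speed of plate below 0.1 rad/s and linear speed of ear_defenders below 0.05 m/s); the arm keeps its last pose, push and grip.
It fails at once if the plate tips by more than 0.15 rad (angle between plate's own z axis and vertical above 0.15 rad).
It fails at once if the plate is lifted more than 20 mm off the stand (z of plate in the frame of stand above 0.08 m).
It fails at once if a bystander is moved more than 30 mm (distance of any of bottle, jar, beaker, brush from where it was at the start of the episode above 0.03 m).
It also fails if it takes over 59 s, if anything falls off the work surface, if the arm or the gripper's body presses on something with over 40 N, if the wrist force passes 120 N, or if a joint passes its speed limit or range.

ROBOT

A 7-joint arm with a two-finger parallel gripper is mounted at the origin on the work surface. World frame = base frame: x ahead of the robot, y to its left, z up, the work surface at z = 0. Lengths are in m, angles in degrees, forces in N, time in s.
With the tool pointing down it reaches from about 0.425 to 0.875 m from the base axis. Payload 9.9 kg.
Tool frame: the origin (TCP) lies at the very end of the fingers, on their centre line; the grasp point (between the pads) lies 19 mm behind it; z points along the fingers, y is the line along which they close (so a half turn about z gives the same grasp; the last joint's range is limited). The gripper opens to 85 mm and grips with 20 to 120 N. Pads are 22 mm wide; open, the fingers measure 114 mm over their backs; the gripper's body (76 mm by 85 mm) begins 54 mm behind the grasp point. The pads swing forward as they close: fully open they stand 13 mm farther back than shut.
Start: joints at [-80.031, 32.985, 1.427, 82.34, -0.859, 64.687, -3.237], TCP at [0.172, 0.653, 0.231] pointing down, gripper open.
Joint ranges: [-157.87, 157.87], [-19.46, 123.44], [-87.15, 90], [11.01, 140.99], [-62.26, 242.26], [9.8, 113.94], [-161.44, 161.44]. Speed limits (degrees/s): [127.2, 127.2, 172.46, 172.46, 180, 180, 180].

INTERFACE

Orientations are given as a 3x3 rotation matrix whose columns are the frame's x, y, z axes.
In Python, from plant import ctrl, viewer, probe_bus gives the robot as it stands (ctrl), with the cameras (viewer) and the readings (probe_bus).
- The arm moves only by the tool jog_arm, called after "Emit:" as a command line: name --argument value ..., lists and objects as JSON in quotes. Schema: {"type":"object","properties":{"rows":{"type":"array","items":{"type":"number"},"minItems":4,"maxItems":20},"jaw":{"type":"number"},"clamp_n":{"type":"number"},"only":{"type":"string"},"quiet":{"type":"boolean"},"lines":{"type":"string"}},"required":["rows"],"additionalProperties":false}. rows is one flat list of numbers that holds 1 to 5 rows one after another, with no inner brackets; each row has 4 numbers: dx, dy, dz in shares of 0.3 m (1.0 is 0.3 m), then a turn about the tool's z in parts of the range, where 1.0 means 120 degrees; each row is the pose to reach, as a shift and turn from the pose commanded when the call began, along the tool's axes at that moment; what a row does not reach only later rows make up. A row lasts 1/10 s, in which the tool goes at most 0.05 m and 8.59 degrees, less where a joint would pass 70% of its speed; a pose out of reach is approached as far as the arm can. jaw is the finger opening in m, set as the call begins (left out keeps the last). The fingers move at their own pace and stop on an object; clamp_n is the grip in N (left out, the last holds). Time passes only in rows, so rows that do not move let the fingers close. The tool returns the time, the measured TCP pose, the force, the opening and the grip force at its end. only (a regular expression) keeps the lines of the reply that match it, lines (a string "A,B") keeps lines A to B, and quiet returns only ok. No shift or turn number may pass 1 either way. Input that does not fit is refused with a message, and nothing moves.
- probe_bus.get_obs(): the state, without advancing time (a new reading comes with each control period).
- viewer.snapshot(name): name is "scene" or "top"; returns the picture (384x512x3 uint8, blue, green, red); there is no depth.
- viewer.calibration(name): a dict with "K" (3x3 intrinsics, pixels), "k1" (the pictures are not rectified: a ray, as slopes to the right and down, at radius r is drawn at 1 + k1 r^2 times it, then the intrinsics apply), "extrinsics" (4x4, takes a point from world to camera coordinates). Camera axes: x right, y down, z forward; pixel columns grow to the right and rows downward; lengths in m; the calibration is good to about 2 mm. A picture is of the moment at which its call begins. calibration takes no time and is no camera call.
- ctrl.sign_off(): hands the job in; it is judged then, once.
The state is a dict: "clock": time; "joint_positions": joint angles; "dq": joint speeds; "joint_torque": joint torques, N m; "eef_pos": TCP position; "orientation": TCP orientation; "contact_force": force on the tool from outside, world axes, zero at the start; "torque": the same for the moment, N m; "finger_gap": finger opening in m; "grasp_force": force on a finger pad.
Only numpy, scipy, OpenCV 4.12 (cv2) and the standard library are available. Lean on these libraries where they do the work, as an engineer would, in place of code of your own. Each camera call takes 0.05 s, during which the arm holds its last target. There are 200 camera calls.

## Working session

There is one attempt and no reset: what is moved stays moved. The work goes in short steps, Python scripts to look and compute and a tool call to move; the robot and the scene stay as the last step left them, time stands still between calls to the robot, and variables do not carry over. Pictures are saved under pics/ and viewed, at most 10 in all, crops included, and the job is handed in when it is done.

```bash
ls; mkdir -p pics
```

Run:
```python
from plant import ctrl, viewer, probe_bus
import cv2,numpy as np
for n in("scene","top"):
    cv2.imwrite(f"pics/{n}0.png",viewer.snapshot(n)); c=viewer.calibration(n); print(n,c)
o=probe_bus.get_obs(); print(o["clock"],o["eef_pos"],np.round(o["orientation"],3),o["finger_gap"])
a=cv2.imread("pics/scene0.png");b=cv2.imread("pics/top0.png")
```

```text
pics
plant.py
scene {'K': array([[397.73032328,   0.        , 251.99520679],
       [  0.        , 397.73032328, 194.43853175],
       [  0.        ,   0.        ,   1.        ]]), 'k1': -0.10804763586998417, 'extrinsics': array([[ 0.87439039,  0.48505274, -0.01285667, -0.51016439],
       [ 0.37872391, -0.6987991 , -0.60683443, -0.1136481 ],
       [-0.30333093,  0.52574106, -0.79472428,  1.24424141],
       [ 0.        ,  0.        ,  0.        ,  1.        ]])}
top {'K': array([[463.55819209,   0.        , 248.51024225],
       [  0.        , 463.55819209, 194.57131575],
       [  0.        ,   0.        ,   1.        ]]), 'k1': -0.01541239882988161, 'extrinsics': array([[ 0.02641706, -0.9991833 ,  0.03057575, -0.03487516],
       [-0.99367801, -0.02958554, -0.10829914,  0.59078821],
       [ 0.10911529, -0.02752151, -0.99364804,  1.3211732 ],
       [ 0.        ,  0.        ,  0.        ,  1.        ]])}
0.1 [0.17199428 0.65232163 0.23054923] [[-0.967  0.255 -0.   ]
 [ 0.255  0.967 -0.001]
 [-0.    -0.001 -1.   ]] 0.08516899682626389
```

View pics/scene0.png

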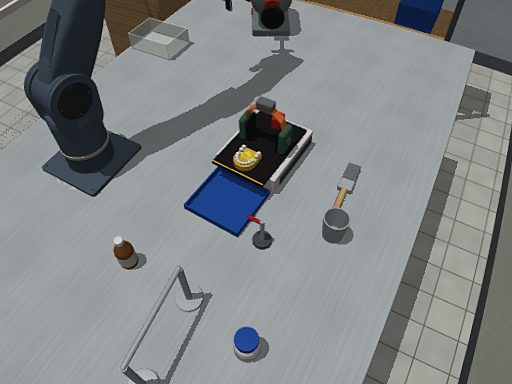

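View pics/top0.png

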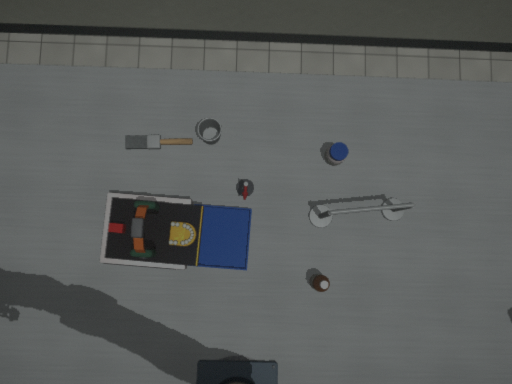

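The scene shows the arch on the plate, tray, pointer and rail. In the top view the cushion is at about (137,228), the grip at (116,228), the yellow edge at x≈200, the pointer tip at about (244,197) and the bar from (320,212) to (412,206). I'll enlarge these for more exact pixels.

Create h.py:
```python
import cv2,numpy as np
from plant import ctrl, viewer, probe_bus
def ray(n,uv):
    c=viewer.calibration(n);K=c["K"];E=c["extrinsics"];k=c["k1"]
    d=(np.array(uv,float)-K[:2,2])/K[0,0];u=d.copy()
    for _ in range(20):u=d/(1+k*(u@u))
    R=E[:3,:3];return -R.T@E[:3,3],R.T@np.r_[u,1]
def onz(n,uv,z):
    o,d=ray(n,uv);return o+d*(z-o[2])/d[2]
def two(p,q):
    A=np.zeros((3,3));b=np.zeros(3);L=[ray("top",p),ray("scene",q)]
    for o,d in L:
        d=d/np.linalg.norm(d);P=np.eye(3)-np.outer(d,d);A+=P;b+=P@o
    X=np.linalg.solve(A,b);return X,[np.linalg.norm(np.cross(X-o,d/np.linalg.norm(d))) for o,d in L]
def proj(n,X):
    c=viewer.calibration(n);p=c["extrinsics"]@np.r_[X,1];u=p[:2]/p[2];u=u*(1+c["k1"]*(u@u));return c["K"][:2,:2]@u+c["K"][:2,2]
def blobs(img,lo,hi,a=6):
    m=cv2.inRange(cv2.cvtColor(img,cv2.COLOR_BGR2HSV),lo,hi)
    n,l,s,c=cv2.connectedComponentsWithStats(m)
    return m,l,[(i,s[i].tolist(),c[i].round(1).tolist()) for i in range(1,n) if s[i][4]>=a]
```

Run:
```python
from h import *
a=cv2.imread("pics/top0.png");b=cv2.imread("pics/scene0.png")
f=lambda i,x,y,w,h,k:cv2.resize(i[y:y+h,x:x+w],None,fx=k,fy=k,interpolation=cv2.INTER_NEAREST)
cv2.imwrite("pics/c1.png",f(a,95,180,160,100,5))
cv2.imwrite("pics/c2.png",np.vstack([f(b,180,85,140,75,4), f(a,300,190,140,45,4)]))
for n,i in(("top",a),("scene",b)):
    print(n,"red",blobs(i,(0,170,60),(6,255,255))[2],blobs(i,(172,170,60),(180,255,255))[2]);print("yel",blobs(i,(18,150,80),(32,255,255))[2])
```

```text
top red [(1, [110, 223, 13, 10, 105], [116.1, 227.4])] []
yel [(2, [201, 212, 1, 7, 7], [201.0, 215.0]), (3, [169, 222, 21, 24, 247], [178.7, 233.2]), (4, [184, 223, 12, 23, 45], [191.6, 234.8]), (5, [200, 223, 1, 6, 6], [200.0, 225.5]), (6, [199, 232, 1, 6, 6], [199.0, 234.5]), (7, [198, 242, 1, 6, 6], [198.0, 244.5])]
scene red [(1, [265, 0, 14, 8, 77], [271.3, 2.8]), (3, [279, 112, 6, 4, 7], [281.7, 113.6]), (4, [271, 116, 9, 13, 67], [274.7, 123.1]), (5, [248, 215, 12, 9, 43], [253.2, 218.6])] []
yel [(1, [233, 148, 29, 23, 329], [246.1, 159.4]), (2, [213, 160, 50, 25, 96], [237.5, 172.2])]
```

View pics/c1.png

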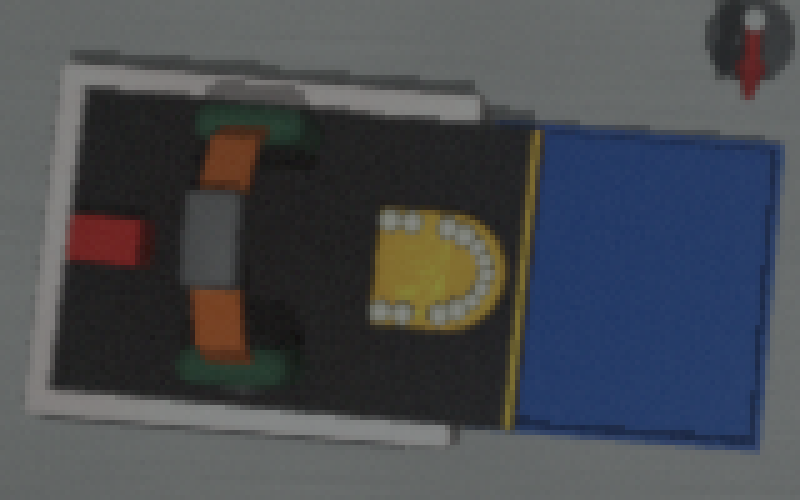

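View pics/c2.png

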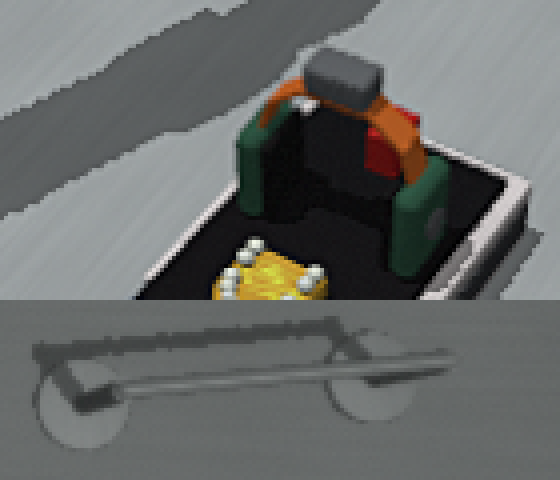

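Cushion top corners in the crop are (187,190), (243,192), (181,286) and (239,290). The yellow line runs (536,130)-(510,428), the pointer tip is at (748,98), and the bar runs from about (115,390) to (455,360).

Add to h.py:
```python
def plan(X,ydir):
    "tool-axis shift to TCP X, and turn so that tool y is parallel to ydir"
    o=probe_bus.get_obs();R=np.array(o["orientation"]);s=R.T@(np.array(X)-o["eef_pos"])
    l=R.T@np.r_[ydir[:2],0];t=np.degrees(np.arctan2(-l[0],l[1]));t=(t+90)%180-90
    print("tcp",np.round(o["eef_pos"],4),"shift",s.round(4),"turn",t.round(2),"q7",np.round(o["joint_positions"][6],1),"F",np.round(o["contact_force"],1),"t",o["clock"],"gap",o["finger_gap"])
```

Run:
```python
from h import *
C=lambda x,y:(95+x/5-.5,180+y/5-.5)
cu=[onz("top",C(*p),.222) for p in((187,190),(243,192),(181,286),(239,290))]
print("cushion",np.mean(cu,0),"scene px",proj("scene",np.mean(cu,0)))
eyd=(cu[2]+cu[3]-cu[0]-cu[1])/2;exd=(cu[1]+cu[3]-cu[0]-cu[2])/2;print("len",np.linalg.norm(eyd),np.linalg.norm(exd),"y ang",np.degrees(np.arctan2(eyd[1],eyd[0])))
s=[onz("top",C(*p),.06) for p in((65,65),(482,95),(27,412),(452,440))]
sx=s[1]-s[0]+s[3]-s[2];sx/=np.linalg.norm(sx);print("stand",np.round(s,3).tolist(),sx,"mid",np.mean(s,0),np.linalg.norm(s[1]-s[0]),np.linalg.norm(s[2]-s[0]))
n1,n2=[onz("top",C(*p),.07) for p in((538,130),(511,428))];print("nose",(n1+n2)/2,np.linalg.norm(n1-n2));d=(n2-n1)
px=np.array([-d[1],d[0],0]);px/=np.linalg.norm(px);px*=np.sign(px@sx);print("plate x",px)
g=onz("top",C(105,240),.108);print("grip top",g,"expected",(n1+n2)/2-px*.23)
t=onz("top",C(748,98),.086);print("tip",t,"scene",proj("scene",t),"two",two(C(748,98),(248,216)))
print("travel",(t-(n1+n2)/2)@sx,"nose beyond edge",((n1+n2)/2-(s[1]+s[3])/2)@sx,(t-(s[1]+s[3])/2)@sx)
B=lambda x,y:(300+x/4-.5,190+(y-300)/4-.5)
b=[onz("top",B(*p),.16) for p in((115,390),(455,360))];print("bar",b,np.linalg.norm(b[1]-b[0]),[proj("scene",p) for p in b])
bd=b[1]-b[0];print("mid",np.mean(b,0))
c=np.mean(cu,0);plan([c[0],c[1],.203],exd);plan([*np.mean(b,0)[:2],.3],bd)
```

```text
cushion [0.48089563 0.26073889 0.222     ] scene px [264.66613084 101.69772653]
len 0.04794288881672676 0.028137579725393304 y ang -179.9743782587348
stand [[0.583, 0.383, 0.06], [0.572, 0.146, 0.06], [0.387, 0.393, 0.06], [0.378, 0.155, 0.06]] [-0.04092982 -0.99916202  0.        ] mid [0.47988325 0.26939207 0.06      ] 0.23704668797985326 0.1958005961237571
nose [0.46905382 0.11742731 0.07      ] 0.16711849844367366
plate x [-0.05289863 -0.99859989  0.        ]
grip top [0.48258809 0.34264313 0.108     ] expected [0.4812205  0.34710529 0.07      ]
tip [ 0.57255144 -0.00477226  0.086     ] scene [246.84431351 216.04926575] two (array([ 0.57375786, -0.00391712,  0.08555566]), [np.float64(0.0014442926912067334), np.float64(0.0014442926912066794)])
travel 0.1178610282282784 nose beyond edge 0.033613178391405305 0.15147420661968372
bar [array([ 0.53742087, -0.22715107,  0.16      ]), array([ 0.56397597, -0.45566627,  0.16      ])] 0.2300529715848489 [array([179.85252347, 266.12675713]), array([121.52272095, 369.01269689])]
mid [ 0.55069842 -0.34140867  0.16      ]
tcp [0.172  0.6523 0.2305] shift [-0.3985 -0.2999  0.028 ] turn -13.37 q7 -3.2 F [ 0.9  0.8 -0.2] t 0.1 gap 0.08516899682626389
tcp [0.172  0.6523 0.2305] shift [-0.6195 -0.8645 -0.0681] turn -21.4 q7 -3.2 F [ 0.9  0.8 -0.2] t 0.1 gap 0.08516899682626389
```

Units first: shifts go in shares of 0.3 m and turns go in shares of 120 degrees. So -0.19 m / 0.3 = -0.6333, -0.05 m / 0.3 = -0.1667, -13.4 degrees / 120 = -0.1117.

Emit:
jog_arm --rows '[-0.1, -0.1, -0.1333, 0, -0.2333, -0.1667, -0.1667, -0.0417, -0.3667, -0.2667, -0.1667, -0.0833, -0.5, -0.3667, -0.1667, -0.1117, -0.6333, -0.4667, -0.1667, -0.1117]' --jaw 0.085

```text
clock: 0.6
eef_pos: [0.3194, 0.4692, 0.2812]
orientation: [[-1.0, 0.022, -0.0], [0.022, 1.0, -0.0], [0.0, -0.0, -1.0]]
contact_force: [1.5, 0.0, -0.6]
finger_gap: 0.085
grasp_force: 0.0
```

```bash
python3 -c "
from h import *
plan([.4809,.2607,.29],(-.0,1))"
```

```text
tcp [0.3194 0.4692 0.2812] shift [-0.166  -0.2049 -0.0088] turn -1.24 q7 28.1 F [ 1.5  0.  -0.6] t 0.6 gap 0.08503025040974359
```

Scaled: -0.185 m / 0.3 = -0.6167, -0.15 m / 0.3 = -0.5.

Emit:
jog_arm --rows '[-0.1, -0.1167, -0.0333, 0, -0.2, -0.2333, -0.0333, 0, -0.3, -0.3667, -0.0333, 0, -0.4, -0.5, -0.0333, 0, -0.5, -0.6167, -0.0333, 0]'

```text
clock: 1.1
eef_pos: [0.4648, 0.28, 0.2912]
orientation: [[-1.0, 0.025, -0.0], [0.025, 1.0, -0.0], [0.0, -0.0, -1.0]]
contact_force: [0.2, 0.7, -1.2]
finger_gap: 0.085
grasp_force: 0.0
```

Emit:
jog_arm --rows '[-0.04, -0.0533, 0, 0, -0.04, -0.0533, 0, 0, -0.04, -0.0533, 0, 0]'

```text
clock: 1.4
eef_pos: [0.4753, 0.2662, 0.291]
orientation: [[-1.0, 0.025, -0.001], [0.025, 1.0, 0.0], [0.001, 0.0, -1.0]]
contact_force: [-0.6, 0.0, 0.7]
finger_gap: 0.0854
grasp_force: 0.0
```

```bash
python3 -c "
from h import *
plan([.4809,.2607,.203],(-.0,1))
i=viewer.snapshot('scene');cv2.imwrite('pics/s1.png',i);cv2.imwrite('pics/s1c.png',cv2.resize(i[50:170,190:330],None,fx=4,fy=4))"
```

```text
tcp [0.4753 0.2662 0.291 ] shift [-0.0058 -0.0054  0.088 ] turn -1.41 q7 56.1 F [-0.6  0.   0.7] t 1.4 gap 0.0854416555109347
```

View pics/s1c.png

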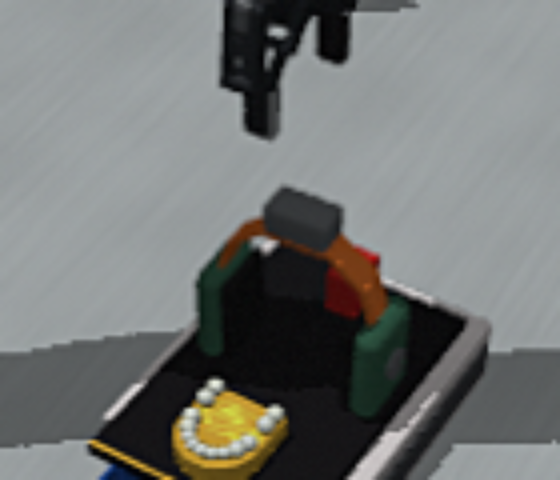

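The cushion top is centred at scene pixel about (266,101), against a predicted (264.7,101.7), so the estimate holds. The open fingers straddle it, so I'll descend and grip.

Scaled: 0.088 m / 0.3 = 0.2933, -0.006 m / 0.3 = -0.02.

Emit:
jog_arm --rows '[-0.02, -0.0133, 0.1, 0, -0.02, -0.0133, 0.2, 0, -0.02, -0.0133, 0.2933, 0, -0.02, -0.0133, 0.2933, 0, -0.02, -0.0133, 0.2933, 0]'

```text
clock: 1.95
eef_pos: [0.4809, 0.2632, 0.2037]
orientation: [[-1.0, 0.022, -0.001], [0.022, 1.0, -0.0], [0.001, -0.0, -1.0]]
contact_force: [0.8, 0.4, 0.6]
finger_gap: 0.0849
grasp_force: 0.0
```

Emit:
jog_arm --rows '[0, 0, 0, 0, 0, 0, 0, 0, 0, 0, 0, 0, 0, 0, 0, 0, 0, 0, 0, 0]' --jaw 0.0 --clamp_n 50

```text
clock: 2.45
eef_pos: [0.4818, 0.2625, 0.2042]
orientation: [[-1.0, 0.024, 0.001], [0.024, 1.0, 0.001], [-0.001, 0.001, -1.0]]
contact_force: [-1.0, 0.9, 4.9]
finger_gap: 0.0286
grasp_force: 50.8
```

Emit:
jog_arm --rows '[0, 0, 0, 0, 0, 0, 0, 0, 0, 0, -0.0333, 0, 0, 0, -0.0667, 0, 0, 0, -0.1, 0]'

```text
clock: 2.95
eef_pos: [0.4815, 0.262, 0.2343]
orientation: [[-1.0, 0.024, 0.0], [0.024, 1.0, -0.0], [-0.0, -0.0, -1.0]]
contact_force: [0.1, -0.0, -1.9]
finger_gap: 0.0288
grasp_force: 49.7
```

Scaled: -0.11 m / 0.3 = -0.3667, -0.04 m / 0.3 = -0.1333, -1 degrees / 120 = -0.0083.

Emit:
jog_arm --rows '[0, 0, -0.1, 0, 0, 0, -0.2, 0, 0, -0.0333, -0.3, 0, -0.0333, -0.1333, -0.3667, 0, -0.0333, -0.2667, -0.3667, -0.0083]'

```text
clock: 3.45
eef_pos: [0.4913, 0.1829, 0.3467]
orientation: [[-1.0, 0.004, 0.005], [0.004, 1.0, 0.003], [-0.005, 0.003, -1.0]]
contact_force: [-0.2, -0.7, -2.1]
finger_gap: 0.029
grasp_force: 50.0
```

Emit:
jog_arm --rows '[-0.0167, -0.1333, 0, -0.0083, -0.0333, -0.2667, 0, -0.0167, -0.05, -0.4, 0, -0.025, -0.0667, -0.5333, 0, -0.0333, -0.0833, -0.6667, 0, -0.0333]'

```text
clock: 3.95
eef_pos: [0.5131, -0.02, 0.3442]
orientation: [[-0.998, -0.064, 0.001], [-0.064, 0.998, 0.0], [-0.001, 0.0, -1.0]]
contact_force: [0.7, 0.2, -2.8]
finger_gap: 0.029
grasp_force: 50.0
```

Emit:
jog_arm --rows '[-0.0167, -0.1333, 0, -0.0083, -0.0333, -0.2667, 0, -0.0167, -0.05, -0.4, 0, -0.025, -0.0667, -0.5333, 0, -0.025, -0.0833, -0.6667, 0, -0.025]'

```text
clock: 4.45
eef_pos: [0.5508, -0.2179, 0.3441]
orientation: [[-0.993, -0.116, 0.001], [-0.116, 0.993, 0.0], [-0.001, -0.0, -1.0]]
contact_force: [0.6, -0.7, -2.3]
finger_gap: 0.0289
grasp_force: 50.0
```

```bash
python3 -c "
from h import *
plan([.551,-.341,.32],(.0266,-.2285))"
```

```text
tcp [ 0.5508 -0.2179  0.3441] shift [ 0.014  -0.1223  0.0241] turn -0.0 q7 119.6 F [ 0.6 -0.7 -2.3] t 4.45 gap 0.028913715092477345
```

Scaled: -0.1225 m / 0.3 = -0.4083, -0.105 m / 0.3 = -0.35.

Emit:
jog_arm --rows '[0.0133, -0.1167, 0, 0, 0.0267, -0.2333, 0, 0, 0.04, -0.35, 0.0167, 0, 0.0467, -0.4083, 0.0333, 0, 0.0467, -0.4083, 0.0333, 0]'

```text
clock: 4.95
eef_pos: [0.5497, -0.3425, 0.3326]
orientation: [[-0.994, -0.111, -0.002], [-0.111, 0.994, -0.001], [0.002, -0.0, -1.0]]
contact_force: [0.8, 0.5, -2.8]
finger_gap: 0.0287
grasp_force: 50.1
```

```bash
python3 -c "
from h import *
plan([.551,-.341,.18],(.0266,-.2285))
a=viewer.snapshot('scene');b=viewer.snapshot('top');cv2.imwrite('pics/r.png',np.hstack([cv2.resize(a[190:384,80:240],None,fx=2.5,fy=2.5),cv2.resize(b[150:250,290:430],(400,485))[:485]]))"
```

```text
tcp [ 0.5497 -0.3425  0.3326] shift [-0.0018  0.0014  0.1526] turn -0.24 q7 131.0 F [ 0.8  0.5 -2.8] t 4.95 gap 0.02873100055379735
```

View pics/r.png

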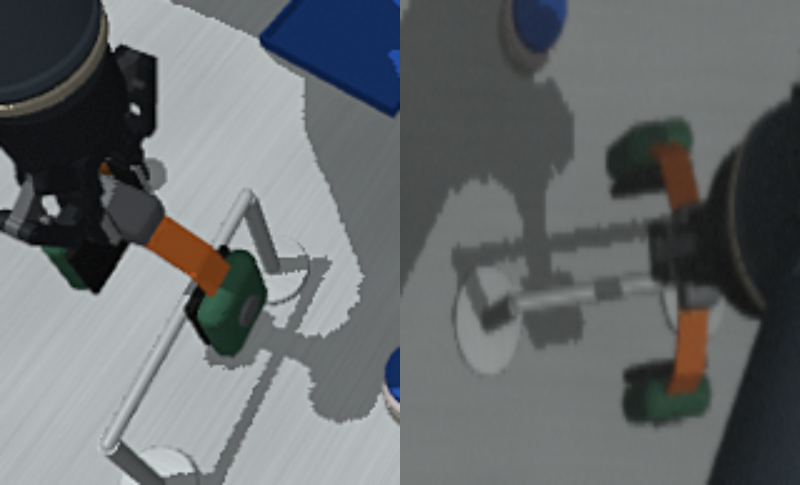

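The headband is centred over the bar, with one cup on each side in both views. Lowering.

Emit:
jog_arm --rows '[-0.0067, 0.0033, 0.1, 0, -0.0067, 0.0033, 0.2, 0, -0.0067, 0.0033, 0.3, 0, -0.0067, 0.0033, 0.4, 0, -0.0067, 0.0033, 0.45, 0]'

```text
clock: 5.55
eef_pos: [0.553, -0.3354, 0.1962]
orientation: [[-0.993, -0.118, -0.002], [-0.118, 0.993, 0.003], [0.002, 0.003, -1.0]]
contact_force: [-0.1, 0.2, -2.0]
finger_gap: 0.0287
grasp_force: 50.1
```

Emit:
jog_arm --rows '[0, 0, 0.02, 0, 0, 0, 0.04, 0, 0, 0, 0.0533, 0, 0, 0, 0.06, 0, 0, 0, 0.06, 0]'

```text
clock: 6.05
eef_pos: [0.5531, -0.3384, 0.1807]
orientation: [[-0.993, -0.115, 0.001], [-0.115, 0.993, -0.0], [-0.001, -0.0, -1.0]]
contact_force: [0.3, -0.8, -1.7]
finger_gap: 0.0287
grasp_force: 50.1
```

Scaled: 0.0035 m / 0.3 = 0.0117, 0.003 m / 0.3 = 0.01.

Emit:
jog_arm --rows '[0, 0, 0.0067, 0, 0, 0, 0.01, 0, 0, 0, 0.0117, 0, 0, 0, 0.0117, 0]'

```text
clock: 6.45
eef_pos: [0.553, -0.3385, 0.1772]
orientation: [[-0.993, -0.115, 0.0], [-0.115, 0.993, -0.0], [-0.0, -0.0, -1.0]]
contact_force: [-0.3, 0.2, 0.7]
finger_gap: 0.0288
grasp_force: 50.7
```

```bash
python3 -c "
from h import *
a=viewer.snapshot('scene');b=viewer.snapshot('top');cv2.imwrite('pics/r2.png',np.hstack([cv2.resize(a[190:384,80:240],None,fx=2.5,fy=2.5),cv2.resize(b[150:250,290:430],(400,485))]))"
```

```text
(no output)
```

View pics/r2.png

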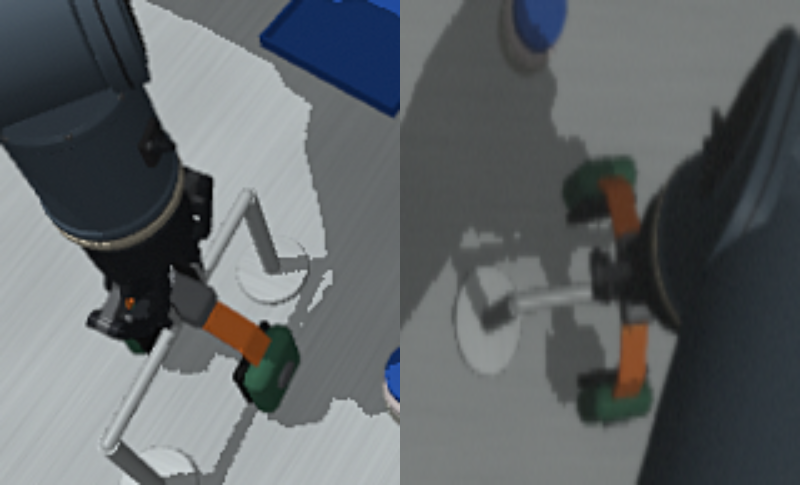

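The force went from −1.7 to +0.7 N, so the rail carries the weight. The bar (row about 293) passes midway between the cups (rows 180 and 400). Releasing and rising.

Emit:
jog_arm --rows '[0, 0, 0, 0, 0, 0, 0, 0, 0, 0, 0, 0, 0, 0, 0, 0, 0, 0, 0, 0]' --jaw 0.085

```text
clock: 7.05
eef_pos: [0.553, -0.3384, 0.1768]
orientation: [[-0.993, -0.115, -0.0], [-0.115, 0.993, -0.0], [0.0, -0.0, -1.0]]
contact_force: [-0.3, -0.2, 0.3]
finger_gap: 0.0849
grasp_force: 0.0
```

Emit:
jog_arm --rows '[0, 0, -0.0667, 0, 0, 0, -0.1667, 0, 0, 0, -0.3, 0, 0, 0, -0.4333, 0, 0, 0, -0.5, 0]'

```text
clock: 7.55
eef_pos: [0.5536, -0.3391, 0.3307]
orientation: [[-0.993, -0.115, 0.004], [-0.115, 0.993, -0.002], [-0.004, -0.003, -1.0]]
contact_force: [0.3, -0.8, 0.1]
finger_gap: 0.0852
grasp_force: 0.0
```

```bash
python3 -c "
from h import *
plan([.4815,.347,.24],(1,-.04))"
```

```text
tcp [ 0.5536 -0.3391  0.3307] shift [-0.0071  0.6901  0.0888] turn -81.09 q7 130.9 F [ 0.3 -0.8  0.1] t 7.55 gap 0.08524601428437338
```

Scaled: 0.225 m / 0.3 = 0.75, 0.045 m / 0.3 = 0.15.

Emit:
jog_arm --rows '[0, 0.15, 0, 0, 0, 0.3, 0, 0, 0, 0.45, 0, 0, -0.0067, 0.6, 0, 0, -0.01, 0.75, 0, 0]'

```text
clock: 8.05
eef_pos: [0.5296, -0.1129, 0.327]
orientation: [[-0.993, -0.115, 0.001], [-0.115, 0.993, -0.0], [-0.001, -0.0, -1.0]]
contact_force: [1.2, 0.3, -0.1]
finger_gap: 0.0844
grasp_force: 0.0
```

Emit:
jog_arm --rows '[0, 0.15, 0, 0, 0, 0.3, 0, 0, 0, 0.45, 0, 0, -0.0067, 0.6, 0, 0, -0.01, 0.75, 0, 0]'

```text
clock: 8.55
eef_pos: [0.5066, 0.111, 0.3271]
orientation: [[-0.993, -0.115, 0.001], [-0.115, 0.993, 0.0], [-0.001, 0.0, -1.0]]
contact_force: [0.9, -0.5, 0.1]
finger_gap: 0.0852
grasp_force: 0.0
```

Emit:
jog_arm --rows '[0, 0.15, 0, -0.0667, 0, 0.3, 0, -0.1333, 0, 0.45, 0, -0.2, -0.0033, 0.6, 0, -0.2667, -0.0033, 0.75, 0, -0.3333]'

```text
clock: 9.05
eef_pos: [0.4816, 0.3346, 0.327]
orientation: [[-0.683, -0.731, 0.0], [-0.731, 0.683, 0.0], [-0.0, -0.0, -1.0]]
contact_force: [0.6, -0.6, -0.4]
finger_gap: 0.0851
grasp_force: 0.0
```

```bash
python3 -c "
from h import *
plan([.4815,.347,.24],(1,-.04))
cv2.imwrite('pics/t.png',viewer.snapshot('top'))"
```

```text
tcp [0.4816 0.3346 0.327 ] shift [-0.0089  0.0086  0.087 ] turn -40.77 q7 96.0 F [ 0.6 -0.6 -0.4] t 9.05 gap 0.08513267784209697
```

Scaled: 0.087 m / 0.3 = 0.29, 0.06 m / 0.3 = 0.2, -40.8 degrees / 120 = -0.34.

Emit:
jog_arm --rows '[-0.0133, 0.0133, 0.0667, -0.0667, -0.0267, 0.0233, 0.1, -0.1333, -0.0267, 0.0233, 0.1333, -0.2, -0.0267, 0.0233, 0.2, -0.2667, -0.0267, 0.0233, 0.29, -0.34]'

```text
clock: 9.6
eef_pos: [0.483, 0.3438, 0.2401]
orientation: [[-0.043, -0.999, 0.002], [-0.999, 0.043, 0.001], [-0.002, -0.002, -1.0]]
contact_force: [1.0, 0.6, -0.7]
finger_gap: 0.0851
grasp_force: 0.0
```

Emit:
jog_arm --rows '[0, 0, 0, 0, 0, 0, 0, 0]'

```text
clock: 9.8
eef_pos: [0.4826, 0.3432, 0.2401]
orientation: [[-0.053, -0.999, -0.001], [-0.999, 0.053, -0.0], [0.0, 0.001, -1.0]]
contact_force: [-0.2, 0.2, 0.5]
finger_gap: 0.085
grasp_force: 0.0
```

```bash
python3 -c "
from h import *
plan([.482,.345,.078],(1,-.047))"
```

```text
tcp [0.4826 0.3432 0.2401] shift [-0.0018  0.0006  0.1621] turn -0.38 q7 130.5 F [-0.2  0.2  0.5] t 9.8 gap 0.08497858027473562
```

Scaled: 0.161 m / 0.3 = 0.5367, 0.15 m / 0.3 = 0.5.

Emit:
jog_arm --rows '[-0.0033, 0, 0.1333, 0, -0.0033, 0, 0.2667, 0, -0.0033, 0, 0.4, 0, -0.0033, 0, 0.5, 0, -0.0033, 0, 0.5367, 0]'

```text
clock: 10.3
eef_pos: [0.4822, 0.3441, 0.0775]
orientation: [[-0.052, -0.999, -0.001], [-0.999, 0.052, -0.002], [0.002, 0.001, -1.0]]
contact_force: [0.0, 0.5, 0.1]
finger_gap: 0.085
grasp_force: 0.0
```

Emit:
jog_arm --rows '[0, 0, 0, 0, 0, 0, 0, 0, 0, 0, 0, 0, 0, 0, 0, 0, 0, 0, 0, 0]' --jaw 0.0 --clamp_n 60

```text
clock: 10.8
eef_pos: [0.4834, 0.3451, 0.0806]
orientation: [[-0.049, -0.999, 0.002], [-0.999, 0.049, 0.002], [-0.002, -0.002, -1.0]]
contact_force: [-0.4, -1.3, 8.5]
finger_gap: 0.0248
grasp_force: 60.5
```

```bash
python3 -c "
from h import *
plan([.482,.345,.078],(1,-.047))
i=viewer.snapshot('scene');cv2.imwrite('pics/g.png',i);cv2.imwrite('pics/gc.png',cv2.resize(i[70:270,150:350],None,fx=3,fy=3))"
```

```text
tcp [0.4834 0.3451 0.0806] shift [0.0002 0.0014 0.0026] turn -0.15 q7 127.1 F [-0.4 -1.3  8.5] t 10.8 gap 0.024824678615924464
```

View pics/gc.png

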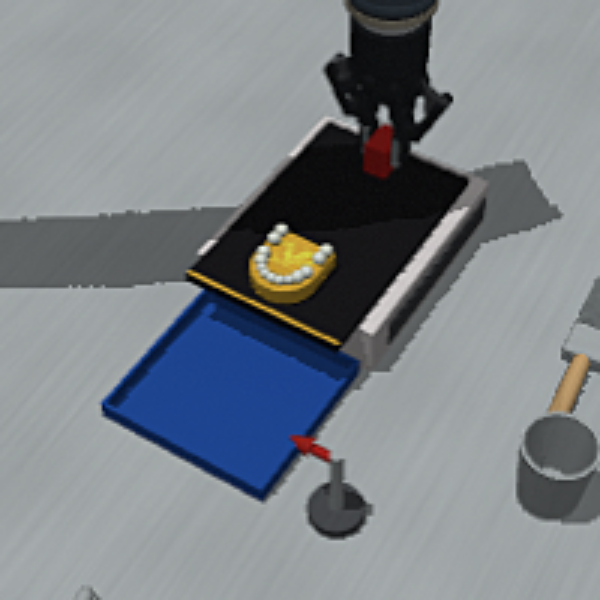

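The fingers hold the red grip with 8.5 N downward, and the plate lies flat with its path to the pointer clear. Sliding 100 mm first.

Scaled: 0.05 m / 0.3 = 0.1667, 0.04 m / 0.3 = 0.1333.

Emit:
jog_arm --rows '[0.0333, 0, 0, 0, 0.0833, 0, 0, 0, 0.1333, 0, 0, 0, 0.1667, 0, 0, 0, 0.1667, 0, 0, 0]'

```text
clock: 11.35
eef_pos: [0.4811, 0.2946, 0.0806]
orientation: [[-0.05, -0.999, 0.003], [-0.999, 0.05, 0.002], [-0.002, -0.003, -1.0]]
contact_force: [0.6, -1.4, 7.8]
finger_gap: 0.025
grasp_force: 60.3
```

Emit:
jog_arm --rows '[0.05, 0, 0, 0, 0.1, 0, 0, 0, 0.15, 0, 0, 0, 0.1667, 0, 0, 0, 0.1667, 0, 0, 0]'

```text
clock: 11.85
eef_pos: [0.479, 0.2456, 0.0805]
orientation: [[-0.049, -0.999, 0.004], [-0.999, 0.049, 0.003], [-0.003, -0.003, -1.0]]
contact_force: [-0.3, 1.1, 10.1]
finger_gap: 0.0248
grasp_force: 60.4
```

Run:
```python
from h import *
o=probe_bus.get_obs();print(o["eef_pos"],o["contact_force"],o["finger_gap"])
a=viewer.snapshot("scene");b=viewer.snapshot("top");cv2.imwrite("pics/s2.png",a);cv2.imwrite("pics/t2.png",b)
cv2.imwrite("pics/m.png",np.hstack([cv2.resize(b[180:270,180:260],None,fx=5,fy=5),cv2.resize(a[140:230,180:260],None,fx=5,fy=5)]))
```

```text
[0.47903999 0.24555734 0.0805474 ] [-0.30042011  1.0625612  10.05682586] 0.024847758644647115
```

View pics/m.png

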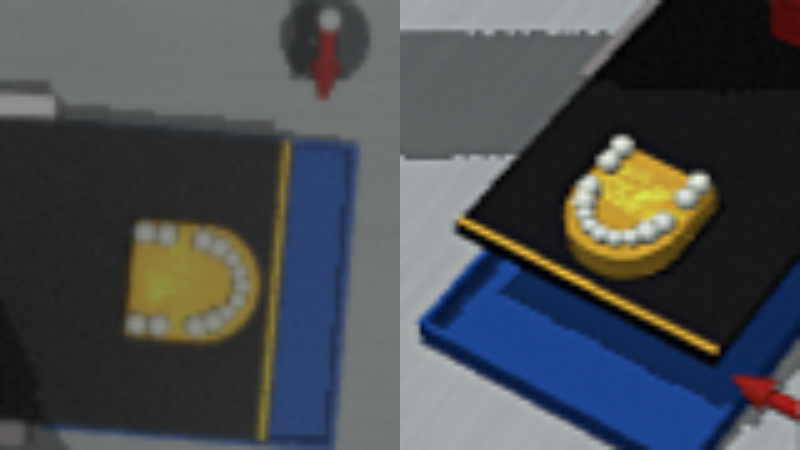

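In the top crop the yellow edge's outer side runs (291,140)-(266,440) and the tip is at (323,100). In the scene crop the edge runs (58,230)-(317,356) and the tip is at (333,378).

Run:
```python
from h import *
sx=np.array([-.041,-.9992,0])
T=lambda x,y:(180+x/5-.5,180+y/5-.5); S=lambda x,y:(180+x/5-.5,140+y/5-.5)
for n,f,e,t in(("top",T,((291,140),(266,440)),(323,100)),("scene",S,((58,230),(317,356)),(333,378))):
    a,b=[onz(n,f(*p),.07) for p in e];c=onz(n,f(*t),.086);m=(a+b)/2
    d=a-b if n=="top" else b-a
    print(n,m,np.linalg.norm(d),c,"to go",(c-m)@sx,"yaw vs sx",d[:2]/np.linalg.norm(d)@sx[:2])
a,_=two(T(291,140),S(317,356));b,_=two(T(266,440),S(58,230));c,r=two(T(323,100),S(333,378));print(a,b,c,r,(c-(a+b)/2)@sx)
```

```text
top [0.46564082 0.01692225 0.07      ] 0.16845289712324876 [ 0.57142622 -0.00480316  0.086     ] to go 0.01737083413440962 yaw vs sx 0.012977155246783575
scene [0.46666746 0.01682672 0.07      ] 0.16606240313711934 [ 0.56948197 -0.00315118  0.086     ] to go 0.01574652733254309 yaw vs sx -0.00976528588636447
[0.55000367 0.01270683 0.07200122] [0.38145728 0.02155879 0.06629639] [ 0.57088048 -0.00490692  0.0893087 ] [np.float64(0.00027331348149808003), np.float64(0.00027331348149829915)] 0.017710950099010768
```

Scaled: 0.017 m / 0.3 = 0.0567, 0.012 m / 0.3 = 0.04.

Emit:
jog_arm --rows '[0.02, 0, 0, 0, 0.04, 0, 0.0033, 0, 0.0567, 0, 0.0033, 0, 0.0567, 0, 0.0033, 0, 0.0567, 0, 0.0033, 0]'

```text
clock: 12.45
eef_pos: [0.479, 0.2316, 0.0805]
orientation: [[-0.047, -0.999, 0.006], [-0.999, 0.047, 0.006], [-0.007, -0.006, -1.0]]
contact_force: [-0.8, 8.6, 14.5]
finger_gap: 0.0254
grasp_force: 61.3
```

Emit:
jog_arm --rows '[0, 0, 0, 0, 0, 0, 0, 0, 0, 0, 0, 0, 0, 0, 0, 0, 0, 0, 0, 0]'

```text
clock: 12.95
eef_pos: [0.479, 0.2316, 0.0805]
orientation: [[-0.047, -0.999, 0.006], [-0.999, 0.047, 0.006], [-0.006, -0.006, -1.0]]
contact_force: [0.6, 9.6, 14.8]
finger_gap: 0.0248
grasp_force: 61.3
```

Run:
```python
from h import *
a=viewer.snapshot("scene");b=viewer.snapshot("top")
cv2.imwrite("pics/f.png",np.hstack([cv2.resize(b[180:270,180:260],None,fx=5,fy=5),cv2.resize(a[140:380,95:275],(400,450))]))
```

```text
(no output)
```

View pics/f.png

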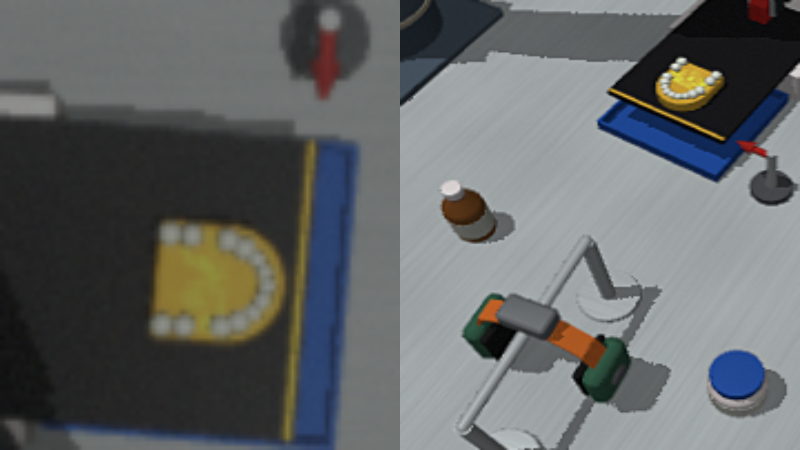

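The ear defenders hang astride the rail and the plate is flat. It moved 14 mm (yellow edge now at (316,140)) and is about 3 mm short from friction. I'll ease the down push slightly and nudge it on.

Scaled: 0.003 m / 0.3 = 0.01, -0.001 m / 0.3 = -0.0033.

Emit:
jog_arm --rows '[0.0033, 0, -0.0033, 0, 0.0067, 0, -0.0033, 0, 0.01, 0, -0.0033, 0, 0.01, 0, -0.0033, 0, 0.01, 0, -0.0033, 0]'

```text
clock: 13.55
eef_pos: [0.4784, 0.2281, 0.0809]
orientation: [[-0.047, -0.999, 0.005], [-0.999, 0.047, 0.006], [-0.006, -0.005, -1.0]]
contact_force: [2.1, 8.8, 7.9]
finger_gap: 0.0252
grasp_force: 60.2
```

Run:
```python
from h import *
b=viewer.snapshot("top");o=probe_bus.get_obs();print(o["eef_pos"],o["contact_force"])
sx=np.array([-.041,-.9992,0]);m=blobs(b,(18,120,60),(32,255,255),1)[0]
# outer yellow edge: rightmost yellow per row, away from the dental model's rows
P=np.array([(np.flatnonzero(m[r]).max()+.5,r) for r in range(209,268) if m[r].any() and np.flatnonzero(m[r]).max()>225],float)
q=np.polyfit(P[:,1],P[:,0],1);print(q,len(P))
e=[onz("top",(np.polyval(q,r),r),.07) for r in(207.5,267.5)]
t=onz("top",(244.2,199.5),.086);print(np.mean(e,0),"to go",(t-np.mean(e,0))@sx)
```

```text
[0.47843888 0.22810451 0.08087719] [1.04002297 8.17492298 8.14412637]
[-8.22910579e-02  2.60763238e+02] 59
[4.66097607e-01 2.00578181e-05 7.00000000e-02] to go 0.0007803109978387686
```

Emit:
jog_arm --rows '[0, 0, 0, 0, 0, 0, 0, 0, 0, 0, 0, 0, 0, 0, 0, 0, 0, 0, 0, 0]'

```text
clock: 14.1
eef_pos: [0.4784, 0.2281, 0.0809]
orientation: [[-0.047, -0.999, 0.005], [-0.999, 0.047, 0.005], [-0.006, -0.005, -1.0]]
contact_force: [0.7, 7.5, 8.5]
finger_gap: 0.0252
grasp_force: 60.2
```

```bash
python3 -c "
from plant import ctrl, viewer, probe_bus
print(ctrl.sign_off())"
```

```text
the job is handed in; nothing more can be done
None
```

I handed the job in at 14.1 s: the ear defenders hang released on the rail, and the plate is held flat on its stand with its outer end measured about 1 mm short of the pointer tip; the sign-off gave no verdict.

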